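# Gather the knobbed canisters into the tea tray

## Robot

A 6-joint arm with a two-finger parallel gripper is mounted at the origin on the work surface. World frame = base frame: x ahead of the robot, y to its left, z up, the work surface at z = 0. Lengths are in m, angles in degrees, forces in N, time in s.
With the tool pointing down it reaches from about 0.4 to 0.825 m from the base axis. Payload 7 kg.
Tool frame: the origin (TCP) lies midway between the tips of the shut fingers; the grasp point (between the pads) lies 19 mm behind it; z points along the fingers, y is the line along which they close (so a half turn about z gives the same grasp; the last joint's range is limited). The gripper opens to 88 mm and grips with 3 to 60 N. Pads are 19 mm wide; open, the fingers measure 130 mm over their backs; the gripper's body (78 mm by 193 mm) begins 47 mm behind the grasp point.
Start: joints at [-57.233, 20.546, 0.682, 0, -70.136, -16.507], TCP at [0.189, -0.648, 0.227] pointing down, gripper open.
Joint ranges: [-176.03, 176.03], [-82.01, 121.73], [-58.28, 71.71], [-173.87, 95.51], [-174.79, -0.11], [-173.66, 173.66]. Speed limits (degrees/s): [136.94, 136.94, 172.46, 180, 180, 180].

## Interface

Orientations are given as [roll, pitch, yaw] about the fixed x, y, z axes, in that order (R = Rz(yaw) Ry(pitch) Rx(roll)).
In Python, from plant import ctrl gives the robot as it stands. The module is installed in compiled form; this text tells all that it offers.
- The arm moves only by the tool send_rows, never from a script. Its argument "plan" is a list that holds one entry, the list of rows, each a list of 6 numbers: the shift along the tool's x, y, z in parts of the range, where 1.0 means 40 cm, then the turn, a rotation vector about the tool's x, y, z in fractions of the full range, 1 being 90 degrees. A call has 1 to 8 rows; each row is the pose to reach, as a shift and turn from the pose commanded when the call began, along the tool's axes at that moment; what a row does not reach only later rows make up. A row lasts 1/12 s, in which the tool goes at most 41.7 mm and 7.16 degrees, less where a joint would pass 70% of its speed; a pose out of reach is approached as far as the arm can. A shift or turn number past 1, either way, is cut back to 1. A call with a gripper value outside its range is refused whole. "fingers" is the opening, from 0 (shut) to 1 (fully open), set as the call begins (left out, the last holds). The fingers move at their own pace and stop on an object; the grip force is fixed at half the most. Time passes only in rows, so rows that repeat a pose let the fingers close. It gives the time, the measured TCP pose, the force, the opening and the grip force at its end, in the units of the state.
- ctrl.get_obs(): the state, without advancing time (a new reading comes with each control period).
- ctrl.snapshot(name): name is "scene" or "top" or "wrist"; returns a dict with "img" (400x640x3 uint8, red, green, blue), "K" (3x3 intrinsics, pixels), "pose" (4x4, takes a point from camera to world coordinates). Camera axes: x right, y down, z forward; pixel columns grow to the right and rows downward; lengths in m; the calibration is good to about 2 mm. A picture is of the moment at which its call begins. There is no depth.
- ctrl.close_job(): hands the job in; it is judged then, once.
The state is a dict: "clock": time; "joint_pos": joint angles; "qvel": joint speeds; "tau": joint torques, N m; "tool_pos": TCP position; "orientation": TCP orientation; "force": force on the tool from outside, world axes, zero at the start; "moment": the same for the moment, N m; "opening": finger opening in m; "gripper_force": force on a finger pad.
Only numpy, scipy, OpenCV 4.12 (cv2) and the standard library are available. Lean on these libraries where they do the work, as an engineer would, in place of code of your own. Each camera call takes 0.05 s, during which the arm holds its last target. There are 200 camera calls.

## Task

Gather the three aluminium canisters that have a black knob on the lid into the wooden tray: stand each one upright in the ring of its own size, small in the small ring, medium in the medium, large in the large, setting it down gently without dropping it. The domed shakers, which have the same bodies but no knob, stay standing where they are.

Things in the scene. Friction and masses are not known exactly. Their poses are not given: they have to be found in the camera images.
- canister_small: The small canister: upright round aluminium tin, 34 mm in diameter, lid edge 78 mm above its foot and nearly flat, with a black knob on the lid: a stem 12 mm thick (78 to 86 mm above the foot), then a round grip 22 mm in diameter from 86 to 108 mm above the foot. The lid is fast: the tin can be lifted by the knob. Origin: centre of its underside, z up. 60 to 310 g. Stands loose on the table.
- canister_medium: The medium canister: upright round aluminium tin, 50 mm in diameter, lid edge 78 mm above its foot and nearly flat, with a black knob on the lid: a stem 12 mm thick (78 to 86 mm above the foot), then a round grip 22 mm in diameter from 86 to 108 mm above the foot. The lid is fast: the tin can be lifted by the knob. Origin: centre of its underside, z up. 60 to 310 g. Stands loose on the table.
- canister_large: The large canister: upright round aluminium tin, 66 mm in diameter, lid edge 78 mm above its foot and nearly flat, with a black knob on the lid: a stem 12 mm thick (78 to 86 mm above the foot), then a round grip 22 mm in diameter from 86 to 108 mm above the foot. The lid is fast: the tin can be lifted by the knob. Origin: centre of its underside, z up. 60 to 310 g. Stands loose on the table.
- shaker_small: Look-alike that stays: aluminium shaker of the same body, 34 mm in diameter, with a low pierced dome instead of a knob, 88 mm high in all. Origin: centre of its underside. Stands loose on the table.
- shaker_medium: Look-alike that stays: aluminium shaker of the same body, 50 mm in diameter, with a low pierced dome instead of a knob, 88 mm high in all. Origin: centre of its underside. Stands loose on the table.
- shaker_large: Look-alike that stays: aluminium shaker of the same body, 66 mm in diameter, with a low pierced dome instead of a knob, 88 mm high in all. Origin: centre of its underside. Stands loose on the table.
- ring_small: The small ring: light wooden ring fixed on the tray floor, 50 mm inside and 57 mm outside, 24 mm high, open at the bottom. Origin: its centre, on the tray floor (6 mm above the table), where the foot of a canister belongs. It gives the small canister 8 mm of play all round.
- ring_medium: The medium ring: light wooden ring fixed on the tray floor, 66 mm inside and 73 mm outside, 24 mm high, open at the bottom. Origin: its centre, on the tray floor (6 mm above the table), where the foot of a canister belongs. It gives the medium canister 8 mm of play all round.
- ring_large: The large ring: light wooden ring fixed on the tray floor, 82 mm inside and 89 mm outside, 24 mm high, open at the bottom. Origin: its centre, on the tray floor (6 mm above the table), where the foot of a canister belongs. It gives the large canister 8 mm of play all round.
- tray: Wooden tray fixed to the table, 110 mm (its x) by 300 mm (its y) by 22 mm high, floor 6 mm thick. The three rings stand in it in a row along its y, 94 mm apart, in any order. Origin: centre of its underside. Around the tins stand low kitchen things under 50 mm high (matchbox, egg cup, dish); nothing within 100 mm of a tin is higher than the tins' knobs.
Not all that is in view belongs to the job. Leave any pink look-alike of the canister_small alone. Leave any green look-alike of the canister_medium alone.

How it is judged:
By the outcome, as a careful person would: the job done as asked, in the order asked, and still so for the second after the job is handed in, with the robot touching nothing.
It also fails if it takes over 83 s, if anything falls off the work surface, if the arm or the gripper's body presses on something with over 40 N, if the wrist force passes 120 N, or if a joint passes its speed limit or range.

## Working session

There is one attempt and no reset: what is moved stays moved. The work goes in short steps, Python scripts to look and compute and a tool call to move; the robot and the scene stay as the last step left them, time stands still between calls to the robot, and variables do not carry over. Pictures are saved under pics/ and viewed, at most 14 in all, crops included, and the job is handed in when it is done.

Besides the shell and the picture viewer there is one more tool, called after "Request:" as a command line: name --argument value ..., lists and objects as JSON in quotes. send_rows: Moves the arm, as the interface text tells. Its arguments: {"type":"object","properties":{"plan":{"type":"array","items":{"type":"array","items":{"type":"array","items":{"type":"number"}}}},"fingers":{"type":"number"}},"required":["plan"]}

```bash
mkdir -p pics; python3 - <<'E'
from plant import ctrl
import cv2,numpy as np
for n in("top","scene"):
    s=ctrl.snapshot(n);cv2.imwrite(f"pics/{n}0.png",s["img"][:,:,::-1]);print(n,s["K"].round(1).tolist(),s["pose"].round(4).tolist())
    np.savez(f"{n}0.npz",**s)
print(ctrl.get_obs())
E
```

```text
top [[436.8, 0.0, 325.5], [0.0, 436.8, 198.4], [0.0, 0.0, 1.0]] [[0.0058, -0.9869, 0.161, 0.3756], [-1.0, -0.0051, 0.0044, 0.0207], [-0.0035, -0.161, -0.9869, 1.2261], [0.0, 0.0, 0.0, 1.0]]
scene [[491.3, 0.0, 313.8], [0.0, 491.3, 196.7], [0.0, 0.0, 1.0]] [[-0.8452, 0.3164, -0.4307, 1.1157], [0.5339, 0.4645, -0.7065, 0.9093], [-0.0235, -0.8271, -0.5616, 0.7446], [0.0, 0.0, 0.0, 1.0]]
{'clock': 0.1, 'joint_pos': array([-5.72343014e+01,  2.05893695e+01,  6.39553372e-01, -1.64187803e-02,
       -7.01370597e+01, -1.65055885e+01]), 'qvel': array([ 0.08115762,  0.00047584,  0.0895244 ,  0.00052297, -0.03149238,
       -0.03269768]), 'tau': array([-1.75510133e-03, -5.84159446e+01,  2.93754208e+01,  7.01539144e+00,
        1.01786191e-02, -6.13023258e-05]), 'tool_pos': array([ 0.18882802, -0.64759548,  0.22570155]), 'orientation': array([ 1.79912319e+02, -9.88487588e-03, -1.63745473e+02]), 'force': array([-7.29945730e-01,  4.68501452e-01, -2.95025963e-04]), 'moment': array([-0.03907579,  0.03074969, -0.03744258]), 'gripper_force': 0.0, 'opening': 0.08760846758087688}
```

View pics/top0.png

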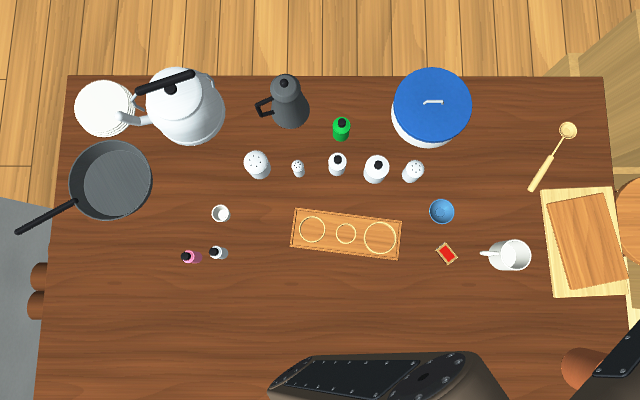

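View pics/scene0.png

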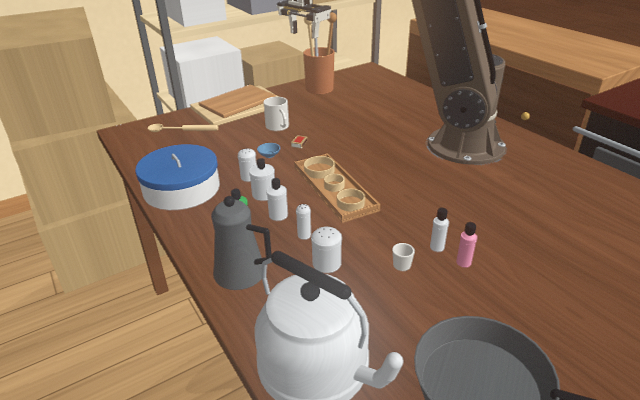

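Top view: knobbed aluminium candidates are (218,253) small, (337,163) medium and (376,168) large. To leave alone: pink (189,256), green (341,128), and shakers (256,164), (298,168) and (413,171). Rings: (312,229), (346,233), (380,238). I'll check these in one close crop.

```bash
python3 - <<'E'
import cv2,numpy as np
i=cv2.imread("pics/top0.png")
a=cv2.resize(i[110:270,170:430],None,fx=3,fy=3,interpolation=cv2.INTER_CUBIC)
cv2.imwrite("pics/crop.png",a)
E
```

```text
(no output)
```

View pics/crop.png

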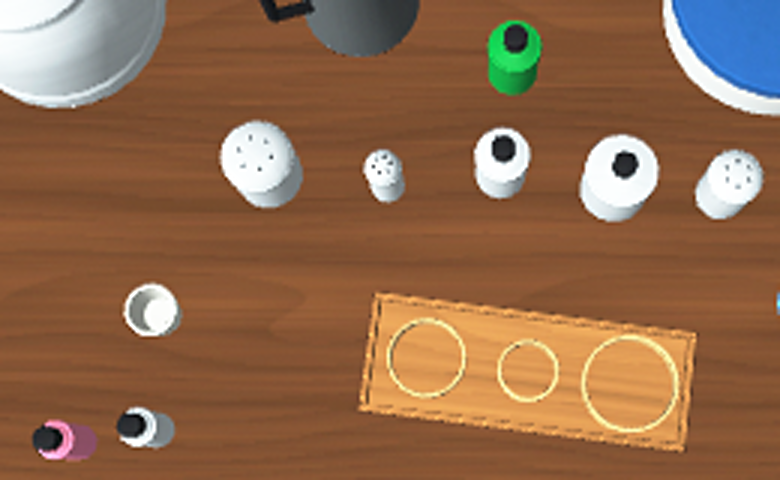

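The crop confirms the choice: black knobs at top-image (338,159) medium, (378,165) large and (214,252) small. The pink and green ones are decoys, and the shakers have pierced domes. Rings: medium (312,229), small (346,234), large (380,238).

```bash
cat > h.py <<'E'
import cv2,numpy as np
def ray(s,u,v):
    d=s["pose"][:3,:3]@np.linalg.inv(s["K"])@[u,v,1.];return s["pose"][:3,3],d
def atz(s,u,v,z):
    o,d=ray(s,u,v);return (o+d*(z-o[2])/d[2]).round(4)
def tri(a,pa,b,pb):
    o,d=ray(a,*pa);p,e=ray(b,*pb);t=np.linalg.lstsq(np.c_[d,-e],p-o,rcond=None)[0]
    x,y=o+d*t[0],p+e*t[1];return ((x+y)/2).round(4),np.linalg.norm(x-y).round(4)
def dark(s,u,v,r=9,th=60):
    w=s["img"][v-r:v+r+1,u-r:u+r+1].max(2)
    n,l,st,c=cv2.connectedComponentsWithStats((w<th).astype(np.uint8))
    k=1+st[1:,4].argmax();return c[k]+[u-r,v-r],st[k,4]
E
python3 - <<'E'
from h import *
T=dict(np.load("top0.npz"));S=dict(np.load("scene0.npz"))
for n,a,b in(("s",(214,252),(442,214)),("m",(338,159),(277,183)),("l",(378,165),(261,165))):
    p,A=dark(T,*a);q,B=dark(S,*b);print(n,p.round(1),A,q.round(1),B,tri(T,p,S,q),[atz(T,*p,z) for z in(.1,.104)],atz(S,*q,.098))
w=T["img"].astype(int)
# ring tops: yellowish pale pixels
R=[("m",312.3,229.3,19),("s",346,233.7,13),("l",380.3,238,20)]
for n,u,v,r in R:
    m=np.zeros((400,640),bool);yy,xx=np.mgrid[:400,:640];d=np.hypot(xx-u,yy-v)
    m=(d<r)&(w[:,:,1]>180)&(w[:,:,0]>215)
    pts=np.argwhere(m)[:,::-1].astype(np.float32);e=cv2.fitEllipse(pts);print(n,len(pts),e,atz(T,*e[0],.030),"D",e[1][0]*atz(T,u,v,.03)[2]*0+e[1][0])
for c in((377.5,293),(696,333),(685,450),(360,409)): print("tray",atz(T,c[0]/3+170,c[1]/3+110,.022))
for n,u,v in(("shL",256,161),("shS",297.5,166),("shM",416,167),("pink",185,256),("egg",220,212),("green",342,123)):print(n,atz(T,u,v,.088 if n[:2]=="sh" else .1))
E
```

```text
s [213.3 251.1] 55 [441.5 215.3] 59 (array([0.4221, 0.3132, 0.0949]), np.float64(0.0025)) [array([0.421 , 0.3128, 0.1   ]), array([0.4208, 0.3118, 0.104 ])] [0.4265 0.3153 0.098 ]
m [337.1 159.2] 47 [272.9 183.6] 10 (array([ 0.6689, -0.0067,  0.0971]), np.float64(0.0078)) [array([ 0.6648, -0.0045,  0.1   ]), array([ 0.6637, -0.0044,  0.104 ])] [ 0.6721 -0.0088  0.098 ]
l [377.9 164.4] 49 [260.5 165.8] 15 (array([ 0.6533, -0.1133,  0.0913]), np.float64(0.0001)) [array([ 0.6512, -0.1123,  0.1   ]), array([ 0.6502, -0.1118,  0.104 ])] [ 0.658  -0.1028  0.098 ]
m 112 ((311.45013427734375, 228.6806640625), (25.041038513183594, 25.68696403503418), 3.2250449657440186) [0.4863 0.0642 0.03  ] D 25.041038513183594
s 97 ((345.4469909667969, 233.05682373046875), (19.214569091796875, 19.71145248413086), 133.06271362304688) [ 0.4748 -0.0291  0.03  ] D 19.214569091796875
l 175 ((379.44976806640625, 237.61643981933594), (30.921186447143555, 31.795974731445312), 146.03489685058594) [ 0.4629 -0.122   0.03  ] D 30.921186447143555
tray [0.5455 0.1086 0.022 ]
tray [ 0.5097 -0.186   0.022 ]
tray [ 0.4028 -0.1736  0.022 ]
tray [0.4382 0.1228 0.022 ]
shL [0.6618 0.2126 0.088 ]
shS [0.6486 0.1012 0.088 ]
shM [ 0.6474 -0.2152  0.088 ]
pink [0.408  0.3846 0.1   ]
egg [0.522 0.3   0.1  ]
green [ 0.7648 -0.0173  0.1   ]
```

Measurements agree: ring pitch comes out at 94 mm, and knobs triangulate to z of about 0.095. Knobs: small (.421,.313), medium (.665,-.005), large (.651,-.112). Rings: small (.475,-.029), medium (.486,.064), large (.463,-.122). The pink knob is 72 mm from the small one, so I'll open the fingers only halfway.

The manual's scale: shifts go in shares of 40 cm and turns go in shares of 90 degrees. Converting my numbers, -25 cm is -0.625, -21.7 cm is -0.5425.

Request:
send_rows --plan '[[[-0.05, 0.0375, 0, 0, 0, 0], [-0.13, 0.095, 0, 0, 0, 0], [-0.2125, 0.155, 0, 0, 0, 0], [-0.295, 0.215, 0, 0, 0, 0], [-0.3775, 0.275, 0, 0, 0, 0], [-0.46, 0.335, 0, 0, 0, 0], [-0.5425, 0.395, 0, 0, 0, 0], [-0.625, 0.455, 0, 0, 0, 0]]]' --fingers 0.5

```text
clock: 0.77
tool_pos: [0.3787, -0.4014, 0.2264]
orientation: [180.0, -0.0, -163.7]
force: [1.2, -0.3, -0.3]
opening: 0.0456
gripper_force: 0.0
```

In the tool's units: 24.7 cm is 0.6175, 20.7 cm is 0.5175.

Request:
send_rows --plan '[[[-0.08, 0.06, 0, 0, 0, 0], [-0.16, 0.12, 0, 0, 0, 0], [-0.24, 0.18, 0, 0, 0, 0], [-0.305, 0.25, 0, 0, 0, 0], [-0.355, 0.33, 0, 0, 0, 0], [-0.3925, 0.42, 0, 0, 0, 0], [-0.4125, 0.5175, 0, 0, 0, 0], [-0.425, 0.6175, 0, 0, 0, 0]]]'

```text
clock: 1.43
tool_pos: [0.4721, -0.1167, 0.226]
orientation: [180.0, -0.1, -163.7]
force: [1.2, 0.6, 1.5]
opening: 0.0439
gripper_force: 0.0
```

In the tool's units: 32 cm is 0.8, 28 cm is 0.7.

Request:
send_rows --plan '[[[-0.0125, 0.1, 0, 0, 0, 0], [-0.025, 0.2, 0, 0, 0, 0], [-0.04, 0.3, 0, 0, 0, 0], [-0.055, 0.4, 0, 0, 0, 0], [-0.07, 0.5, 0, 0, 0, 0], [-0.085, 0.6, 0, 0, 0, 0], [-0.1, 0.7, 0, 0, 0, 0], [-0.115, 0.8, 0, 0, 0, 0]]]'

```text
clock: 2.1
tool_pos: [0.4256, 0.2034, 0.2267]
orientation: [180.0, 0.0, -163.7]
force: [1.0, -0.0, 0.4]
opening: 0.0439
gripper_force: 0.0
```

In the tool's units: 10.9 cm is 0.2725, -2.1 cm is -0.0525.

Request:
send_rows --plan '[[[-0.02, 0.0875, 0.025, 0, 0, 0], [-0.0375, 0.1625, 0.0625, 0, 0, 0], [-0.0525, 0.225, 0.1125, 0, 0, 0], [-0.0625, 0.26, 0.1625, 0, 0, 0], [-0.065, 0.2725, 0.1875, 0, 0, 0], [-0.065, 0.2725, 0.2, 0, 0, 0]]]'

```text
clock: 2.6
tool_pos: [0.4202, 0.3135, 0.1445]
orientation: [-179.9, -0.2, -163.7]
force: [-0.1, -0.6, 0.0]
opening: 0.0439
gripper_force: 0.0
```

```bash
python3 - <<'E'
from plant import ctrl
import cv2,numpy as np
from h import *
s=ctrl.snapshot("wrist");cv2.imwrite("pics/w1.png",s["img"][:,:,::-1]);print(s["K"].round(1).tolist(),s["pose"].round(3).tolist());print(ctrl.get_obs()["tool_pos"])
P=np.linalg.inv(s["pose"])@[.421,.313,.108,1];q=s["K"]@P[:3];print(q/q[2])
E
```

```text
[[299.0, 0.0, 321.0], [0.0, 299.0, 202.6], [0.0, 0.0, 1.0]] [[-0.282, 0.918, 0.281, 0.344], [0.96, 0.27, 0.08, 0.292], [-0.002, 0.292, -0.956, 0.304], [0.0, 0.0, 0.0, 1.0]]
[0.42018465 0.31258712 0.1445397 ]
[319.91149515 230.11079123   1.        ]
```

View pics/w1.png

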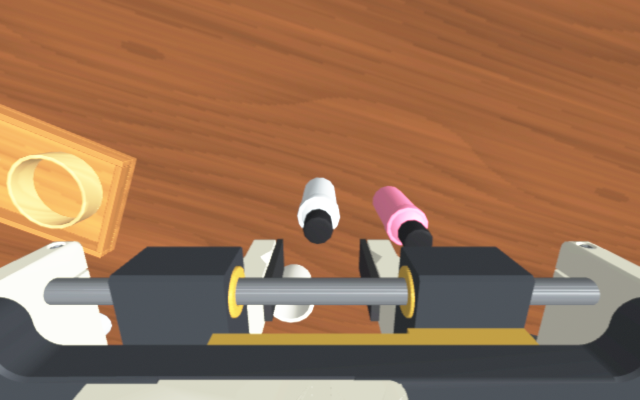

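Knob top is at (318,228) in the wrist view against a predicted (320,230), between the fingers, with the pink one outside them. Descending.

In the tool's units: 6.1 cm is 0.1525, 6 cm is 0.15.

Request:
send_rows --plan '[[[0, 0, 0.0375, 0, 0, 0], [0, 0, 0.08, 0, 0, 0], [0, 0, 0.115, 0, 0, 0], [0, 0, 0.1375, 0, 0, 0], [0, 0, 0.15, 0, 0, 0], [0, 0, 0.1525, 0, 0, 0]]]'

```text
clock: 3.15
tool_pos: [0.4212, 0.3128, 0.0855]
orientation: [-180.0, -0.0, -163.8]
force: [0.1, 0.5, 0.8]
opening: 0.0437
gripper_force: 0.0
```

Request:
send_rows --plan '[[[0, 0, 0, 0, 0, 0], [0, 0, 0, 0, 0, 0], [0, 0, 0, 0, 0, 0], [0, 0, 0, 0, 0, 0], [0, 0, 0, 0, 0, 0], [0, 0, 0, 0, 0, 0]]]' --fingers 0

```text
clock: 3.65
tool_pos: [0.4213, 0.3138, 0.0861]
orientation: [180.0, 0.0, -163.7]
force: [0.4, 0.7, 2.7]
opening: 0.0215
gripper_force: 30.0
```

In the tool's units: -11.2 cm is -0.28, -8.2 cm is -0.205.

Request:
send_rows --plan '[[[0, 0, -0.02, 0, 0, 0], [0, 0, -0.055, 0, 0, 0], [0, 0, -0.1, 0, 0, 0], [0.0025, -0.025, -0.1325, 0, 0, 0], [0.0075, -0.07, -0.15, 0, 0, 0], [0.0175, -0.1325, -0.15, 0, 0, 0], [0.0275, -0.205, -0.15, 0, 0, 0], [0.035, -0.28, -0.15, 0, 0, 0]]]'

```text
clock: 4.32
tool_pos: [0.4387, 0.2012, 0.1462]
orientation: [180.0, 0.0, -163.7]
force: [-0.1, -1.1, -0.9]
opening: 0.0214
gripper_force: 30.0
```

In the tool's units: -22.3 cm is -0.5575, -20.8 cm is -0.52.

Request:
send_rows --plan '[[[0.01, -0.08, 0, 0, 0, 0], [0.02, -0.16, 0, 0, 0, 0], [0.03, -0.24, 0, 0, 0, 0], [0.04, -0.32, 0, 0, 0, 0], [0.05, -0.395, 0, 0, 0, 0], [0.06, -0.4625, 0, 0, 0, 0], [0.0675, -0.52, 0, 0, 0, 0], [0.0725, -0.5575, 0, 0, 0, 0]]]'

```text
clock: 4.98
tool_pos: [0.4733, -0.0222, 0.146]
orientation: [180.0, -0.0, -163.8]
force: [0.3, -0.3, -0.1]
opening: 0.0211
gripper_force: 30.0
```

Request:
send_rows --plan '[[[0.0025, -0.015, 0, 0, 0, 0], [0.0025, -0.02, 0, 0, 0, 0], [0.0025, -0.02, 0, 0, 0, 0], [0.0025, -0.02, 0, 0, 0, 0], [0.0025, -0.02, 0, 0, 0, 0]]]'

```text
clock: 5.4
tool_pos: [0.4748, -0.0274, 0.1457]
orientation: [180.0, 0.0, -163.7]
force: [0.6, -0.6, -1.2]
opening: 0.0208
gripper_force: 30.0
```

```bash
python3 - <<'E'
from plant import ctrl
import cv2,numpy as np
o=ctrl.get_obs();print(o["tool_pos"],o["opening"],o["clock"])
a=[ctrl.snapshot(n)["img"][:,:,::-1] for n in("wrist","top")]
cv2.imwrite("pics/p1.png",np.hstack([cv2.resize(a[0],(480,300)),cv2.resize(a[1][190:270,280:365],(319,300))]))
E
```

```text
[ 0.47483702 -0.02739003  0.14565314] 0.020836259275999847 5.4
```

View pics/p1.png

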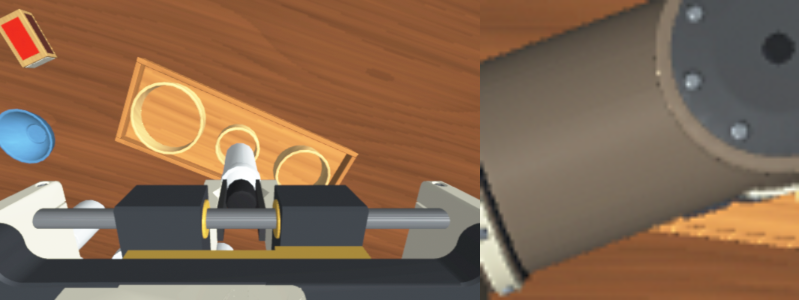

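The wrist view shows the tin hanging upright over the small ring at about (238,147). Lowering it slowly.

In the tool's units: 5.3 cm is 0.1325, 5.2 cm is 0.13.

Request:
send_rows --plan '[[[0, -0.0025, 0.025, 0, 0, 0], [0, -0.005, 0.055, 0, 0, 0], [0, -0.005, 0.085, 0, 0, 0], [0, -0.005, 0.1075, 0, 0, 0], [0, -0.005, 0.12, 0, 0, 0], [0, -0.005, 0.1275, 0, 0, 0], [0, -0.005, 0.13, 0, 0, 0], [0, -0.005, 0.1325, 0, 0, 0]]]'

```text
clock: 6.17
tool_pos: [0.4757, -0.03, 0.0927]
orientation: [-180.0, 0.0, -163.7]
force: [-0.1, 0.2, -0.3]
opening: 0.0208
gripper_force: 30.0
```

In the tool's units: 0.1 cm is 0.0025, 0.05 cm is 0.0013.

Request:
send_rows --plan '[[[0, 0, 0.0013, 0, 0, 0], [0, 0, 0.0025, 0, 0, 0], [0, 0, 0.0025, 0, 0, 0], [0, 0, 0.0025, 0, 0, 0]]]'

```text
clock: 6.5
tool_pos: [0.4758, -0.03, 0.0921]
orientation: [-180.0, 0.1, -163.7]
force: [0.3, -0.8, 1.7]
opening: 0.0215
gripper_force: 30.0
```

In the tool's units: 0.1 cm is 0.0025, 0.05 cm is 0.0013.

Request:
send_rows --plan '[[[0, 0, 0.0013, 0, 0, 0], [0, 0, 0.0025, 0, 0, 0], [0, 0, 0.0025, 0, 0, 0], [0, 0, 0.0025, 0, 0, 0]]]'

```text
clock: 6.83
tool_pos: [0.4766, -0.03, 0.092]
orientation: [-180.0, 0.1, -163.7]
force: [-1.4, -0.7, 11.0]
opening: 0.0212
gripper_force: 30.0
```

Firm contact (11 N): the tin is standing on the tray floor. Releasing, then rising.

In the tool's units: -0.1 cm is -0.0025.

Request:
send_rows --plan '[[[0, 0, -0.0025, 0, 0, 0], [0, 0, -0.0025, 0, 0, 0], [0, 0, -0.0025, 0, 0, 0], [0, 0, -0.0025, 0, 0, 0], [0, 0, -0.0025, 0, 0, 0]]]' --fingers 0.5

```text
clock: 7.25
tool_pos: [0.4752, -0.0301, 0.0914]
orientation: [180.0, -0.0, -163.7]
force: [-0.4, 0.6, -0.3]
opening: 0.043
gripper_force: 0.0
```

In the tool's units: -6.5 cm is -0.1625, -6 cm is -0.15.

Request:
send_rows --plan '[[[0, 0, -0.0125, 0, 0, 0], [0, 0, -0.0375, 0, 0, 0], [0, 0, -0.075, 0, 0, 0], [0, 0, -0.12, 0, 0, 0], [0, 0, -0.15, 0, 0, 0], [0, 0, -0.1625, 0, 0, 0]]]'

```text
clock: 7.75
tool_pos: [0.4764, -0.0299, 0.1586]
orientation: [-180.0, 0.2, -163.7]
force: [-0.3, -0.1, -0.7]
opening: 0.0435
gripper_force: 0.0
```

In the tool's units: -18.9 cm is -0.4725, -18.2 cm is -0.455.

Request:
send_rows --plan '[[[-0.05, -0.0075, 0, 0, 0, 0], [-0.1375, -0.0225, 0, 0, 0, 0], [-0.2325, -0.0375, 0, 0, 0, 0], [-0.325, -0.05, 0, 0, 0, 0], [-0.405, -0.0625, 0, 0, 0, 0], [-0.455, -0.07, 0.0125, 0, 0, 0], [-0.4725, -0.0725, 0.025, 0, 0, 0], [-0.4725, -0.0725, 0.03, 0, 0, 0]]]'

```text
clock: 8.42
tool_pos: [0.6653, -0.0049, 0.1421]
orientation: [180.0, -0.2, -163.8]
force: [-0.4, -0.4, -0.4]
opening: 0.0438
gripper_force: 0.0
```

```bash
python3 - <<'E'
from plant import ctrl
import cv2,numpy as np
from h import *
s=ctrl.snapshot("wrist");print(ctrl.get_obs()["tool_pos"])
im=s["img"][:,:,::-1].copy()
for p in((.665,-.005,.108),(.651,-.112,.108)):
    P=np.linalg.inv(s["pose"])@[*p,1];q=s["K"]@P[:3];q/=q[2];print(q[:2].round(1));cv2.circle(im,(int(q[0]),int(q[1])),2,(0,0,255),-1)
cv2.imwrite("pics/w2.png",im)
E
```

```text
[ 0.6639747  -0.00509323  0.14222889]
[320.8 230.1]
[169.5 168.3]
```

View pics/w2.png

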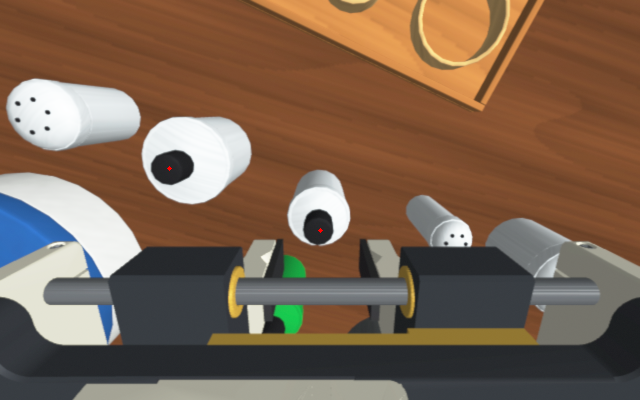

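The red marks (predicted knob tops) sit on the medium (320,230) and large (170,168) knobs. Descending on the medium.

Request:
send_rows --plan '[[[0, 0, 0.0375, 0, 0, 0], [0, 0, 0.075, 0, 0, 0], [0, 0, 0.1075, 0, 0, 0], [0, 0, 0.13, 0, 0, 0], [0, 0, 0.14, 0, 0, 0], [0, 0, 0.1425, 0, 0, 0]]]'

```text
clock: 8.97
tool_pos: [0.664, -0.0051, 0.0873]
orientation: [180.0, -0.1, -163.7]
force: [-0.4, -0.2, 0.4]
opening: 0.0436
gripper_force: 0.0
```

Request:
send_rows --plan '[[[0, 0, 0, 0, 0, 0], [0, 0, 0, 0, 0, 0], [0, 0, 0, 0, 0, 0], [0, 0, 0, 0, 0, 0], [0, 0, 0, 0, 0, 0], [0, 0, 0, 0, 0, 0]]]' --fingers 0

```text
clock: 9.47
tool_pos: [0.6654, -0.005, 0.0882]
orientation: [-180.0, 0.1, -163.7]
force: [0.3, -0.2, 2.1]
opening: 0.0211
gripper_force: 30.0
```

In the tool's units: 8.8 cm is 0.22, 6.7 cm is 0.1675.

Request:
send_rows --plan '[[[0, 0, -0.02, 0, 0, 0], [0, 0, -0.055, 0, 0, 0], [0, 0, -0.1, 0, 0, 0], [0.0125, 0.01, -0.1325, 0, 0, 0], [0.045, 0.035, -0.15, 0, 0, 0], [0.095, 0.0725, -0.15, 0, 0, 0], [0.1575, 0.12, -0.15, 0, 0, 0], [0.22, 0.1675, -0.15, 0, 0, 0]]]'

```text
clock: 10.13
tool_pos: [0.5602, 0.0349, 0.1477]
orientation: [180.0, -0.0, -163.8]
force: [1.2, 0.8, -1.4]
opening: 0.0211
gripper_force: 29.9
```

In the tool's units: 6.4 cm is 0.16, 6.2 cm is 0.155.

Request:
send_rows --plan '[[[0.0575, 0.045, 0, 0, 0, 0], [0.105, 0.08, 0, 0, 0, 0], [0.1375, 0.105, 0, 0, 0, 0], [0.155, 0.1175, 0, 0, 0, 0], [0.16, 0.1225, 0, 0, 0, 0], [0.16, 0.1225, 0, 0, 0, 0], [0.16, 0.1225, 0, 0, 0, 0], [0.16, 0.1225, 0, 0, 0, 0]]]'

```text
clock: 10.8
tool_pos: [0.4873, 0.0637, 0.1475]
orientation: [-180.0, 0.0, -163.8]
force: [-0.3, 0.4, -0.6]
opening: 0.0214
gripper_force: 29.9
```

```bash
python3 - <<'E'
from plant import ctrl
import cv2,numpy as np
o=ctrl.get_obs();print(o["tool_pos"],o["opening"],o["clock"])
cv2.imwrite("pics/p2.png",ctrl.snapshot("wrist")["img"][:,:,::-1])
from h import *
T=dict(np.load("top0.npz"));S=dict(np.load("scene0.npz"))
print("pot handle",tri(T,(433,102),S,(179,160)), "near rim",[atz(T,*p,.1) for p in((400,133),(393,115),(425,147))])
E
```

```text
[0.48734449 0.06372789 0.14752735] 0.021430740975382986 10.8
pot handle (array([ 0.8245, -0.2634,  0.0948]), np.float64(0.0059)) near rim [array([ 0.7376, -0.1725,  0.1   ]), array([ 0.7879, -0.1548,  0.1   ]), array([ 0.6993, -0.2382,  0.1   ])]
```

View pics/p2.png

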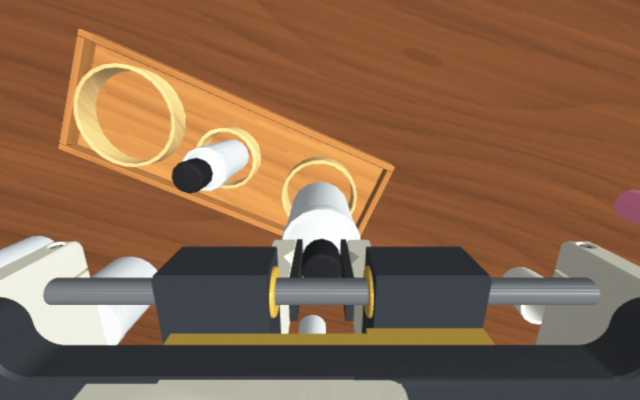

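The small tin stands in its ring (240,155), and the medium hangs over its ring (320,190). The pot handle is only about 0.095 m high, so it won't obstruct the large pick. Lowering the medium.

In the tool's units: 5.3 cm is 0.1325, 5.2 cm is 0.13.

Request:
send_rows --plan '[[[0, 0, 0.025, 0, 0, 0], [0, 0, 0.055, 0, 0, 0], [0, 0, 0.085, 0, 0, 0], [0, 0, 0.1075, 0, 0, 0], [0, 0, 0.12, 0, 0, 0], [0, 0, 0.1275, 0, 0, 0], [0, 0, 0.13, 0, 0, 0], [0, 0, 0.1325, 0, 0, 0]]]'

```text
clock: 11.52
tool_pos: [0.4869, 0.0638, 0.0946]
orientation: [-180.0, 0.0, -163.7]
force: [-0.6, 0.0, -0.4]
opening: 0.0211
gripper_force: 29.9
```

In the tool's units: 0.15 cm is 0.0038, 0.1 cm is 0.0025.

Request:
send_rows --plan '[[[0, 0, 0.0013, 0, 0, 0], [0, 0, 0.0025, 0, 0, 0], [0, 0, 0.0038, 0, 0, 0], [0, 0, 0.0038, 0, 0, 0], [0, 0, 0.0038, 0, 0, 0]]]'

```text
clock: 11.93
tool_pos: [0.4873, 0.064, 0.094]
orientation: [-180.0, 0.1, -163.7]
force: [-0.4, -1.1, 6.3]
opening: 0.0213
gripper_force: 30.0
```

Contact at 6 N. Releasing and rising.

Request:
send_rows --plan '[[[0, 0, 0, 0, 0, 0], [0, 0, 0, 0, 0, 0], [0, 0, 0, 0, 0, 0], [0, 0, 0, 0, 0, 0], [0, 0, 0, 0, 0, 0]]]' --fingers 0.5

```text
clock: 12.35
tool_pos: [0.4865, 0.0638, 0.093]
orientation: [180.0, -0.0, -163.7]
force: [0.5, 0.1, -0.6]
opening: 0.0426
gripper_force: 0.0
```

In the tool's units: -6.5 cm is -0.1625, -6 cm is -0.15.

Request:
send_rows --plan '[[[0, 0, -0.0125, 0, 0, 0], [0, 0, -0.0375, 0, 0, 0], [0, 0, -0.075, 0, 0, 0], [0, 0, -0.12, 0, 0, 0], [0, 0, -0.15, 0, 0, 0], [0, 0, -0.1625, 0, 0, 0]]]'

```text
clock: 12.85
tool_pos: [0.4877, 0.0643, 0.1608]
orientation: [180.0, 0.2, -163.7]
force: [0.1, -0.4, 0.2]
opening: 0.0435
gripper_force: 0.0
```

In the tool's units: -21.5 cm is -0.5375, -20.9 cm is -0.5225.

Request:
send_rows --plan '[[[-0.025, -0.0475, 0, 0, 0, 0], [-0.065, -0.13, 0, 0, 0, 0], [-0.11, -0.2175, 0, 0, 0, 0], [-0.155, -0.305, 0, 0, 0, 0], [-0.1975, -0.39, 0, 0, 0, 0], [-0.2375, -0.47, 0, 0, 0, 0], [-0.2625, -0.5225, 0.0175, 0, 0, 0], [-0.27, -0.5375, 0.0375, 0, 0, 0]]]'

```text
clock: 13.52
tool_pos: [0.6525, -0.1153, 0.1426]
orientation: [-180.0, 0.0, -163.9]
force: [0.5, 0.0, -0.1]
opening: 0.0437
gripper_force: 0.0
```

```bash
python3 - <<'E'
from plant import ctrl
import cv2,numpy as np
from h import *
s=ctrl.snapshot("wrist");print(ctrl.get_obs()["tool_pos"])
im=s["img"][:,:,::-1].copy()
p=(.651,-.112,.108)
P=np.linalg.inv(s["pose"])@[*p,1];q=s["K"]@P[:3];q/=q[2];print(q[:2].round(1));cv2.circle(im,(int(q[0]),int(q[1])),2,(0,0,255),-1)
cv2.imwrite("pics/w3.png",im)
E
```

```text
[ 0.6509101  -0.11464578  0.14009722]
[325.9 229.4]
```

View pics/w3.png

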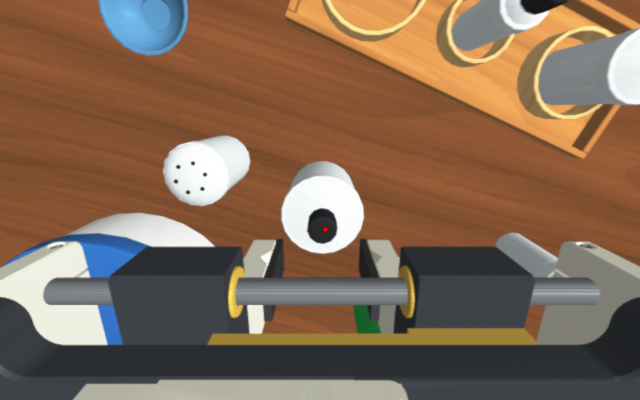

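The large knob at (322,227) is centred between the fingers. Descending.

In the tool's units: 5.4 cm is 0.135, 5 cm is 0.125.

Request:
send_rows --plan '[[[0, 0, 0.025, 0, 0, 0], [0, 0, 0.065, 0, 0, 0], [0, 0, 0.1, 0, 0, 0], [0, 0, 0.125, 0, 0, 0], [0, 0, 0.135, 0, 0, 0], [0, 0, 0.135, 0, 0, 0], [0, 0, 0.135, 0, 0, 0]]]'

```text
clock: 14.15
tool_pos: [0.6505, -0.1119, 0.0896]
orientation: [-180.0, 0.0, -163.7]
force: [0.7, 0.3, -0.5]
opening: 0.0439
gripper_force: 0.0
```

In the tool's units: 0.3 cm is 0.0075.

Request:
send_rows --plan '[[[0, 0, 0.0075, 0, 0, 0], [0, 0, 0.0075, 0, 0, 0], [0, 0, 0.0075, 0, 0, 0], [0, 0, 0.0075, 0, 0, 0], [0, 0, 0.0075, 0, 0, 0], [0, 0, 0.0075, 0, 0, 0], [0, 0, 0.0075, 0, 0, 0]]]' --fingers 0

```text
clock: 14.73
tool_pos: [0.6507, -0.1125, 0.0864]
orientation: [-180.0, 0.0, -163.7]
force: [1.3, -1.3, 0.8]
opening: 0.0215
gripper_force: 30.0
```

In the tool's units: 10.4 cm is 0.26, 7.5 cm is 0.1875.

Request:
send_rows --plan '[[[0, 0, -0.02, 0, 0, 0], [0, 0, -0.055, 0, 0, 0], [0, 0, -0.1, 0, 0, 0], [0.015, 0.0025, -0.1325, 0, 0, 0], [0.055, 0.0125, -0.15, 0, 0, 0], [0.115, 0.0275, -0.15, 0, 0, 0], [0.1875, 0.045, -0.15, 0, 0, 0], [0.26, 0.0625, -0.15, 0, 0, 0]]]'

```text
clock: 15.4
tool_pos: [0.5418, -0.1174, 0.146]
orientation: [180.0, -0.0, -163.8]
force: [-0.6, 0.0, -2.2]
opening: 0.0213
gripper_force: 30.0
```

In the tool's units: 7.9 cm is 0.1975, 7.6 cm is 0.19.

Request:
send_rows --plan '[[[0.0675, 0.015, 0, 0, 0, 0], [0.125, 0.03, 0, 0, 0, 0], [0.1675, 0.04, 0, 0, 0, 0], [0.19, 0.045, 0, 0, 0, 0], [0.1975, 0.0475, 0, 0, 0, 0], [0.1975, 0.0475, 0, 0, 0, 0], [0.1975, 0.0475, 0, 0, 0, 0], [0.1975, 0.0475, 0, 0, 0, 0]]]'

```text
clock: 16.07
tool_pos: [0.4635, -0.1212, 0.1461]
orientation: [-180.0, 0.0, -163.7]
force: [-0.1, -0.2, -2.2]
opening: 0.0208
gripper_force: 30.0
```

```bash
python3 - <<'E'
from plant import ctrl
import cv2
cv2.imwrite("pics/p3.png",ctrl.snapshot("wrist")["img"][:,:,::-1])
E
```

```text
(no output)
```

View pics/p3.png

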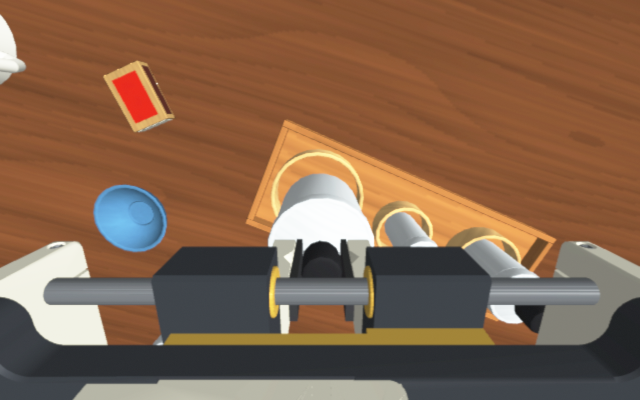

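The large tin hangs over the large ring (318,190), with small and medium standing in theirs. Lowering.

In the tool's units: 5.3 cm is 0.1325, 2.2 cm is 0.055.

Request:
send_rows --plan '[[[0, 0, 0.025, 0, 0, 0], [0, 0, 0.055, 0, 0, 0], [0, 0, 0.085, 0, 0, 0], [0, 0, 0.1075, 0, 0, 0], [0, 0, 0.12, 0, 0, 0], [0, 0, 0.1275, 0, 0, 0], [0, 0, 0.13, 0, 0, 0], [0, 0, 0.1325, 0, 0, 0]]]'

```text
clock: 16.78
tool_pos: [0.4628, -0.1214, 0.0931]
orientation: [-180.0, 0.0, -163.7]
force: [0.3, -0.1, -2.6]
opening: 0.0212
gripper_force: 30.0
```

In the tool's units: 0.15 cm is 0.0038, 0.1 cm is 0.0025.

Request:
send_rows --plan '[[[0, 0, 0.0013, 0, 0, 0], [0, 0, 0.0025, 0, 0, 0], [0, 0, 0.0038, 0, 0, 0], [0, 0, 0.0038, 0, 0, 0], [0, 0, 0.0038, 0, 0, 0]]]'

```text
clock: 17.2
tool_pos: [0.463, -0.1214, 0.0922]
orientation: [-180.0, 0.1, -163.7]
force: [-0.0, -1.3, 2.7]
opening: 0.0211
gripper_force: 30.0
```

Contact: the vertical force went from -2.6 to +2.7 N. Releasing, then rising and backing clear.

Request:
send_rows --plan '[[[0, 0, 0, 0, 0, 0], [0, 0, 0, 0, 0, 0], [0, 0, 0, 0, 0, 0], [0, 0, 0, 0, 0, 0], [0, 0, 0, 0, 0, 0]]]' --fingers 0.5

```text
clock: 17.62
tool_pos: [0.4624, -0.1213, 0.0915]
orientation: [180.0, -0.0, -163.7]
force: [-0.4, -0.0, -0.6]
opening: 0.043
gripper_force: 0.0
```

In the tool's units: -12 cm is -0.3, -11.5 cm is -0.2875.

Request:
send_rows --plan '[[[0, 0, -0.0125, 0, 0, 0], [0, 0, -0.0375, 0, 0, 0], [0, 0, -0.075, 0, 0, 0], [0, 0, -0.125, 0, 0, 0], [0, 0, -0.1875, 0, 0, 0], [0, 0, -0.25, 0, 0, 0], [0, 0, -0.2875, 0, 0, 0], [0, 0, -0.3, 0, 0, 0]]]'

```text
clock: 18.28
tool_pos: [0.4638, -0.1214, 0.2148]
orientation: [-179.9, 0.3, -163.7]
force: [0.9, 0.8, 0.0]
opening: 0.044
gripper_force: 0.0
```

In the tool's units: -22 cm is -0.55, -20 cm is -0.5.

Request:
send_rows --plan '[[[0.0125, -0.05, 0, 0, 0, 0], [0.025, -0.125, 0, 0, 0, 0], [0.025, -0.225, 0, 0, 0, 0], [0.025, -0.325, 0, 0, 0, 0], [0.025, -0.425, 0, 0, 0, 0], [0.025, -0.5, 0, 0, 0, 0], [0.025, -0.55, 0, 0, 0, 0], [0.025, -0.55, 0, 0, 0, 0]]]'

```text
clock: 18.95
tool_pos: [0.5146, -0.3386, 0.2099]
orientation: [180.0, -0.1, -163.9]
force: [-0.9, -0.2, -0.0]
opening: 0.0437
gripper_force: 0.0
```

```bash
python3 - <<'E'
from plant import ctrl
import cv2,numpy as np
a=[ctrl.snapshot(n)["img"][:,:,::-1] for n in("top","scene")]
cv2.imwrite("pics/f.png",np.hstack([cv2.resize(a[0][100:280,165:445],(467,300)),cv2.resize(a[1][120:300,220:420],(333,300))]))
E
```

```text
(no output)
```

View pics/f.png

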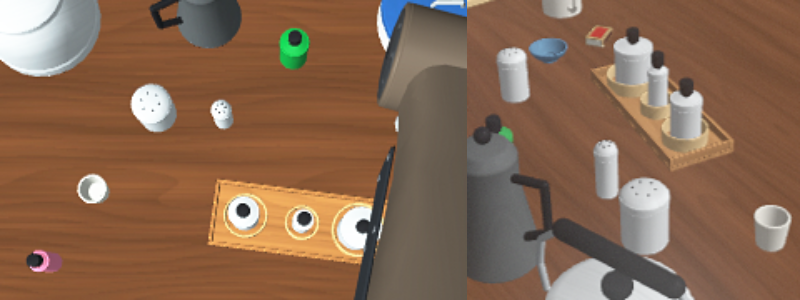

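The final view shows medium (243,212), small (304,220) and large (355,227) upright in their rings. All three shakers are still standing, and the pink and green decoys have not moved.

```bash
python3 -c "
from plant import ctrl
print(ctrl.close_job())"
```

```text
the job is handed in; nothing more can be done
None
```

The small, medium and large knobbed canisters stand upright in their own rings in the tray, each set down gently. The shakers and the pink and green look-alikes were left where they were, and the job was handed in at about 19 s.

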